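# Torque check of a probe stand's clamp screw

### The arm

A 6-joint arm with a two-finger parallel gripper is mounted at the origin on the work surface. World frame = base frame: x ahead of the robot, y to its left, z up, the work surface at z = 0. Lengths are in m, angles in rad, forces in N, time in s.
With the tool pointing down it reaches from about 0.425 to 0.95 m from the base axis. Payload 3.5 kg.
Tool frame: the origin (TCP) lies on the centre line of the jaws, within the pads' length; the fingertips stand 14 mm ahead of it and the grasp point (between the pads) lies 5 mm behind it (tips_ahead is the distance from the TCP to the fingertips, in m); y points along the fingers, z is the direction in which the jaws open and shut, and the axes are right-handed (so a half turn about y gives the same grasp; the last joint's range is limited). The gripper opens to 85 mm and grips with 20 to 120 N. Pads are 22 mm wide; open, the fingers measure 114 mm over their backs; the gripper's body (76 mm by 85 mm) begins 54 mm behind the grasp point. The pads swing forward as they close: fully open they stand 13 mm farther back than shut.
Start: joints at [-1.495, 0.286, 1.577, -0, 1.279, -0.15], TCP at [0.151, -0.658, 0.222] pointing down, gripper open.
Joint ranges: [-2.77, 2.77], [-0.9, 2.22], [0.21, 2.48], [-1.53, 4.67], [0.24, 2.81], [-2.84, 2.84]. Speed limits (rad/s): [2.79, 2.79, 3.14, 3.14, 3.14, 3.14].

### API

Orientations are given as a unit quaternion [x, y, z, w].
In Python, from plant import get_state, read_camera, sign_off, tips_ahead gives the robot as it stands.
- The arm moves only by the tool send_rows, never from a script. Its argument "plan" is a list of rows, each a list of 2 entries, a list of its own where there are three numbers: the shift along the tool's x, y, z in units of 12 cm (1.0 is 12 cm), then the turn, a rotation vector about the tool's x, y, z in units of 360 degrees (1.0 is 360 degrees). In form: [[[tx, ty, tz], [rx, ry, rz]], ...]. A call has 1 to 12 rows; each row shifts and turns the commanded pose from where the row before left it, along the tool's axes as they then stand; what a row does not reach is not made up. A row lasts 1/10 s, in which the tool goes at most 50 mm and 8.59 degrees, less where a joint would pass 70% of its speed; a pose out of reach is approached as far as the arm can. A call with a number of a shift or a turn outside -1 to 1 is refused whole. A call with a gripper value outside its range is refused whole. "gripper" is the closure, from 0 (fully open) to 1 (shut), set as the call begins (left out, the last holds). The fingers move at their own pace and stop on an object; "grip_force" is the grip in N (left out, the last holds). Time passes only in rows, so rows that do not move let the fingers close. It gives the time, the measured TCP pose, the force and the opening at its end, in the units of the state.
- get_state(): the state, without advancing time (a new reading comes with each control period).
- read_camera(name): name is "scene" or "side" or "wrist"; returns a dict with "img" (480x640x3 uint8, blue, green, red), "fx", "fy", "cx", "cy" (pixels), "D" ([k1, k2, p1, p2, k3] as OpenCV has them; the pictures are not rectified), "world_from_camera" (4x4, takes a point from camera to world coordinates); the wrist camera has in their place "mount" (4x4, takes a point from camera to tool coordinates, whose origin is the TCP and whose axes are the tool frame's). Camera axes: x right, y down, z forward; pixel columns grow to the right and rows downward; lengths in m; the calibration is good to about 2 mm. A picture is of the moment at which its call begins: read the wrist's pose just before it. There is no depth.
- sign_off(): hands the job in, once; it reports no verdict.
The state is a dict: "time": time; "qpos": joint angles; "dq": joint speeds; "joint_efforts": joint torques, N m; "eef_pos": TCP position; "tcp_rot": TCP orientation; "contact_force": force on the tool from outside, world axes, zero at the start; "wrist_torque": the same for the moment, N m; "opening": opening from 0.0 (shut) to 1.0 (fully open).
Only numpy, scipy, OpenCV 4.12 (cv2) and the standard library are available. Lean on these libraries where they do the work, as an engineer would, in place of code of your own. Each camera call takes 0.05 s, during which the arm holds its last target. There are 200 camera calls.

### The job

Check that the clamp screw on the probe stand is tight: swing its ratchet handle clockwise (seen from above) until it bites, then press on in that direction with about 10 N at the grip and keep this up for two seconds; the screw must not turn with it (it would slip at about 15 N). Then swing the handle back until it points straight out at the stand's front (the robot's side), in line with the foot below it, and let go. Leave the other things on the desk where they are and do not lean on the stand.

Things in the scene. Friction and masses are not known exactly. Their poses are not given: they have to be found in the camera images.
- stand: Fixed probe stand: two aluminium feet (180 mm long, along its x) 200 mm apart in y, a 28 mm square upright at the middle of each, a clear plate (130 mm in x, 260 in y) on top, upper face 155 mm above the desk. Origin on the desk at its middle; x to its back, -x to its front (robot's side); yaw within 0.3 rad. One upright carries the ratchet handle, the other a fixed star knob, 20 mm high.
- clamp_axis (a point): Point on the clamp screw's vertical axis above one upright (which one varies), 38 mm above the plate, level with the middle of the handle's grip; only its position matters. The handle turns about it: it starts 0.5 to 1.1 rad short of its bite, swings with 0.04 N m friction and stays where left. Anticlockwise it is free well past its final direction.
- handle_grip (a point): Centre of the handle's grip: an upright black post, 16 mm diameter, non-spinning, 65 mm from the screw's axis, clear from 21 to 56 mm above the plate, on a flat arm 14 mm wide. Its x points outward along the handle. Clockwise from above it bites at an angle that cannot be seen and differs each time; past that the grip gives elastically, roughly 0.3 mm per N, and springs back.
- screw (a joint): Angle of the clamp screw itself, rad, clockwise from above positive, 0 at the start. It stays put until about 1.0 N m (15 N across the handle at the grip) and then slips round.
- windup (a joint): Elastic twist of the screw's shank under torque, rad, positive when the handle is pressed clockwise: 0.01 rad per N m, so 0.0065 rad at 10 N on the grip; too little to see.
- jar: Bystander: glass jar with a white cap, 64 mm wide and 60 mm high, on the desk on the stand's right (-y side). Origin at the centre of its underside.
- pen_cup: Bystander: black cup, 68 mm wide and 85 mm high, on the desk on the stand's left (+y side). Origin at the centre of its underside.
- adapter: Bystander: black power adapter, 90 x 50 x 32 mm, on the desk behind the stand. Origin at the centre of its underside.

How it is judged:
On the way:
1. the screw carries a clockwise torque of more than 0.42 N m (6.5 N at the grip) for one second (value of joint windup above 0.0042 rad), for 1 s.
At the end, for the whole second after the job is handed in: The handle points to the stand's front within 15 degrees of the foot's direction, let go, and the screw is within 0.04 rad of where it was (angle between the x axis of handle_grip and the x axis of stand, either way round below 0.26 rad and x of handle_grip in the frame of stand below -0.05 m and value of joint screw between -0.04 and 0.04 rad); the robot touches nothing.
It fails at once if the clamp screw is turned by more than 0.04 rad (value of joint screw above 0.04 rad or value of joint screw below -0.04 rad).
It fails at once if the stand is pressed with more than 15 N (contact force between any of the fingers, the arm and stand above 15 N).
It fails at once if a bystander is moved by more than 20 mm (distance of any of jar, pen_cup, adapter from where it was at the start of the episode above 0.02 m).
It also fails if it takes over 64 s, if anything falls off the work surface, if the arm or the gripper's body presses on something with over 40 N, if the wrist force passes 120 N, or if a joint passes its speed limit or range.

## Working session

There is one attempt and no reset: what is moved stays moved. The work goes in short steps, Python scripts to look and compute and a tool call to move; the robot and the scene stay as the last step left them, time stands still between calls to the robot, and variables do not carry over. Pictures are saved under pics/ and viewed, about 8 in all and at most 12, crops included, and the job is handed in when it is done.

Besides the shell and the picture viewer there is one more tool, called after "Request:" as name(argument=value, ...), one argument or row to a line, values as JSON. send_rows: Moves the arm, as the interface text tells. Its arguments: {"type":"object","properties":{"plan":{"type":"array"},"gripper":{"type":"number"},"grip_force":{"type":"number"}},"required":["plan"]}

```bash
ls; mkdir -p pics; python3 - <<'E'
from plant import *
import cv2
s=get_state();print(s, tips_ahead)
for n in("scene","side"):
    c=read_camera(n);cv2.imwrite(f"pics/{n}0.png",c["img"]);print(n,{k:v for k,v in c.items() if k!="img"})
E
```

```text
pics
{'time': 0.0, 'qpos': array([-1.49500814e+00,  2.87213110e-01,  1.57818422e+00,  2.95251577e-05,
        1.27858097e+00, -1.49984044e-01]), 'dq': array([-0.00104155, -0.00058405, -0.00126406,  0.00138958, -0.0027486 ,
        0.00108548]), 'joint_efforts': array([ 8.09371577e-04, -4.05981767e+01, -2.92626822e+01, -1.29258756e-04,
        5.93096047e-03,  1.34350267e-05]), 'eef_pos': array([ 0.15109954, -0.6571755 ,  0.22021165]), 'tcp_rot': array([-0.07960879,  0.70344848, -0.70176348,  0.07969133]), 'contact_force': array([ 0.02023861,  0.60830169, -0.51798354]), 'wrist_torque': array([-0.06259364,  0.03031981,  0.06094132]), 'opening': 1.002474693466604} 0.014
scene {'fx': 463.64268727469187, 'fy': 463.64268727469187, 'cx': 328.16819370074904, 'cy': 240.07854558426223, 'D': array([-0.02884489,  0.        ,  0.        ,  0.        ,  0.        ]), 'world_from_camera': array([[-0.83826326,  0.45489166, -0.30064646,  0.87973305],
       [ 0.54510967,  0.71231757, -0.4421076 ,  0.36457905],
       [ 0.0130447 , -0.53448784, -0.84507549,  0.86619971],
       [ 0.        ,  0.        ,  0.        ,  1.        ]])}
side {'fx': 469.3846611611369, 'fy': 469.3846611611369, 'cx': 315.7524947747276, 'cy': 243.69280475104733, 'D': array([-0.00523751,  0.        ,  0.        ,  0.        ,  0.        ]), 'world_from_camera': array([[ 0.99300472, -0.08999195,  0.07644002,  0.5563262 ],
       [-0.11777541, -0.70884872,  0.69545844, -0.60956155],
       [-0.00840125, -0.69959627, -0.71448896,  0.78307413],
       [ 0.        ,  0.        ,  0.        ,  1.        ]])}
```

View pics/scene0.png

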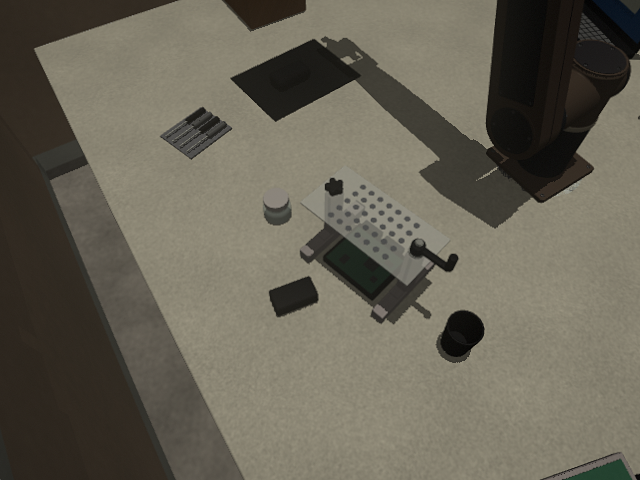

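View pics/side0.png

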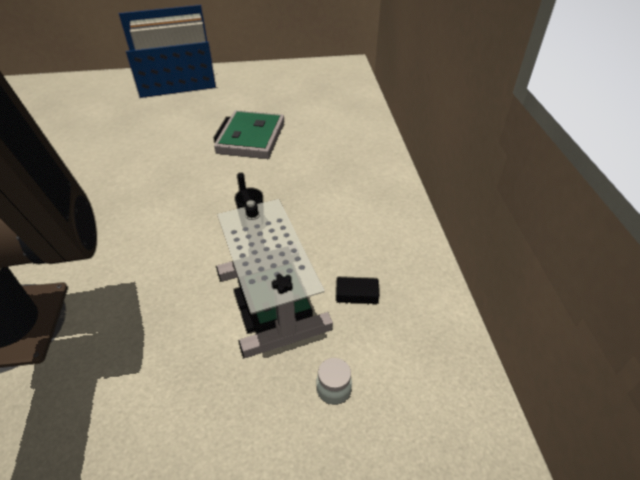

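The handle is on the left (+y) upright. In the scene view the hub is near (418,246) and the grip near (453,260); the star knob is at (334,186). In the side view the hub is near (251,208) and the grip near (241,182). I'll take enlarged crops and rough positions.

```bash
cat > h.py <<'E'
import numpy as np,cv2
from plant import *
from scipy.spatial.transform import Rotation as R
def ray(c,uv,T=None):
    T=c["world_from_camera"] if T is None else T
    K=np.array([[c["fx"],0,c["cx"]],[0,c["fy"],c["cy"]],[0,0,1]])
    p=cv2.undistortPoints(np.array([[uv]],float),K,c["D"])[0,0]
    return T[:3,3],T[:3,:3]@np.array([p[0],p[1],1])
def onz(c,uv,z,T=None):
    o,d=ray(c,uv,T);return o+d*(z-o[2])/d[2]
def tri(a,b):
    (o,d),(p,e)=a,b
    s=np.linalg.lstsq(np.c_[d,-e],p-o,rcond=None)[0]
    A=o+s[0]*d;B=p+s[1]*e
    return (A+B)/2,np.linalg.norm(A-B)
def wT(c,s):
    T=np.eye(4);T[:3,:3]=R.from_quat(s["tcp_rot"]).as_matrix();T[:3,3]=s["eef_pos"];return T@c["mount"]
E
python3 - <<'E'
from h import *
np.set_printoptions(precision=4,suppress=True)
a=read_camera("scene");b=read_camera("side")
for n,p,q in[("hub",(418,244),(251,206)),("grip",(453,258),(240,178)),("star",(334,184),(282,282))]:
    print(n,tri(ray(a,p),ray(b,q)))
for p in[(301,204),(341,166),(450,243),(408,283)]:print("scene plate",onz(a,p,.155))
for p in[(219,214),(277,201),(323,290),(253,310)]:print("side plate",onz(b,p,.155))
A=cv2.resize(a["img"][150:330,290:490],None,fx=3,fy=3,interpolation=2)
B=cv2.resize(b["img"][160:360,200:350],None,fx=3,fy=3,interpolation=2)
A=cv2.convertScaleAbs(A,alpha=1.3);B=cv2.convertScaleAbs(B,alpha=1.3)
cv2.imwrite("pics/sceneC.png",A);cv2.imwrite("pics/sideC.png",B)
E
```

```text
hub (array([0.5073, 0.0967, 0.1793]), np.float64(0.00010923460325701847))
grip (array([0.4885, 0.1587, 0.2026]), np.float64(0.0012146230222661735))
star (array([ 0.5545, -0.0985,  0.1732]), np.float64(2.982324590862345e-05))
scene plate [ 0.626  -0.1037  0.155 ]
scene plate [ 0.5082 -0.1421  0.155 ]
scene plate [0.4434 0.1171 0.155 ]
scene plate [0.5586 0.1397 0.155 ]
side plate [0.4411 0.1088 0.155 ]
side plate [0.5589 0.134  0.155 ]
side plate [ 0.6228 -0.1097  0.155 ]
side plate [ 0.5029 -0.137   0.155 ]
```

View pics/sceneC.png

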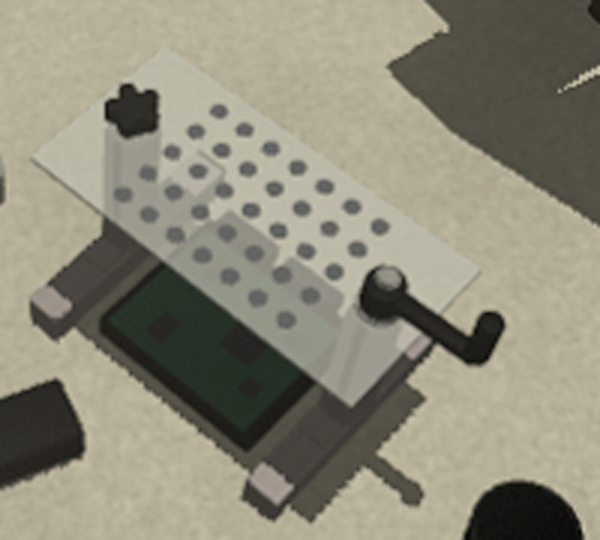

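View pics/sideC.png

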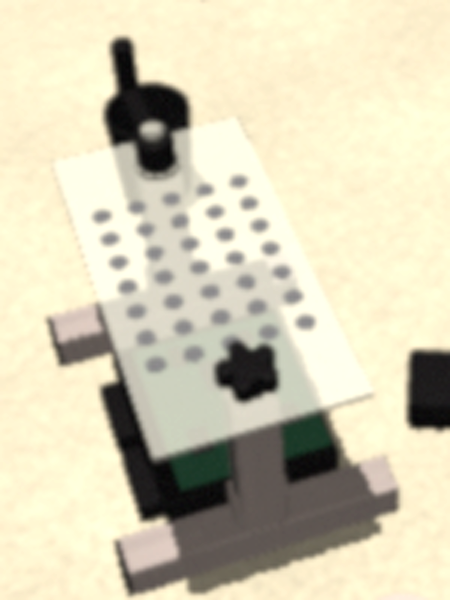

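The crops confirm the handle runs from the hub outward to the left, slightly towards the robot. Checks: radius 64.8 mm against 65, plate corners agree across the two views, yaw about 0.243 and handle direction about 107°. Next is the first leg.

```bash
cat >> h.py <<'E'
def leg(p,yaw=None,n=None,frm=None):
    """tool-frame shift to world p, and turn about tool y to bring tool z to yaw (mod pi)"""
    s=get_state();M=R.from_quat(s["tcp_rot"]).as_matrix()
    d=M.T@(np.array(p)-s["eef_pos"])/.12
    z=M[:,2];cur=np.arctan2(z[1],z[0]);print("zyaw",cur,"y axis",M[:,1],"F",s["contact_force"],"t",s["time"])
    print("shift units",d, "min rows",np.linalg.norm(d)*.12/.05)
    if yaw is not None:
        e=(cur-yaw+np.pi/2)%np.pi-np.pi/2;print("ry total",e/2/np.pi,"rows",abs(e)/.15, "other", (e-np.sign(e)*np.pi)/2/np.pi)
E
python3 - <<'E'
from h import *
np.set_printoptions(precision=4,suppress=True)
leg([.42,-.38,.33]); leg([.49,.14,.33],np.arctan2(.3,.954))
E
```

```text
zyaw -1.3449869269061208 y axis [-0.0001  0.0014 -1.    ] F [-0.5301  0.6242  0.6866] t 0.2
shift units [-2.7017 -0.9071 -1.7529] min rows 8.029996359635438
zyaw -1.3449869269061208 y axis [-0.0001  0.0014 -1.    ] F [-0.5301  0.6242  0.6866] t 0.2
shift units [-4.2404 -0.901  -5.8456] min rows 17.46638507431853
ry total 0.23744824292872735 rows 9.946208741235925 other -0.26255175707127265
```

Request:
send_rows(
  plan=[
    [[-0.27, -0.09, -0.175], [0, 0, 0]],
    [[-0.27, -0.09, -0.175], [0, 0, 0]],
    [[-0.27, -0.09, -0.175], [0, 0, 0]],
    [[-0.27, -0.09, -0.175], [0, 0, 0]],
    [[-0.27, -0.09, -0.175], [0, 0, 0]],
    [[-0.27, -0.09, -0.175], [0, 0, 0]],
    [[-0.27, -0.09, -0.175], [0, 0, 0]],
    [[-0.27, -0.09, -0.175], [0, 0, 0]],
    [[-0.27, -0.09, -0.175], [0, 0, 0]],
    [[-0.27, -0.09, -0.175], [0, 0, 0]],
  ],
)

```text
time: 1.2
eef_pos: [0.4207, -0.3792, 0.3299]
tcp_rot: [-0.08, 0.703, -0.703, 0.08]
contact_force: [0.7, -0.6, -0.4]
opening: 1.005
```

Request:
send_rows(
  plan=[
    [[0, 0, 0], [0, -0.0219, 0]],
    [[0, 0, 0], [0, -0.0219, 0]],
    [[0, 0, 0], [0, -0.0219, 0]],
    [[0, 0, 0], [0, -0.0219, 0]],
    [[0, 0, 0], [0, -0.0219, 0]],
    [[0, 0, 0], [0, -0.0219, 0]],
    [[0, 0, 0], [0, -0.0219, 0]],
    [[0, 0, 0], [0, -0.0219, 0]],
    [[0, 0, 0], [0, -0.0219, 0]],
    [[0, 0, 0], [0, -0.0219, 0]],
    [[0, 0, 0], [0, -0.0219, 0]],
    [[0, 0, 0], [0, -0.0219, 0]],
  ],
)

```text
time: 2.4
eef_pos: [0.4198, -0.3805, 0.3293]
tcp_rot: [-0.572, 0.416, -0.416, 0.572]
contact_force: [-0.1, -0.0, -0.4]
opening: 1.0
```

```bash
python3 - <<'E'
from h import *
np.set_printoptions(precision=4,suppress=True)
leg([.49,.12,.35],.305);print(read_camera("wrist")["mount"])
E
```

```text
zyaw 0.31190653769483445 y axis [-0.0003  0.0004 -1.    ] F [-0.1303 -0.0442 -0.3949] t 2.4
shift units [-3.79   -0.1706  1.8365] min rows 10.115931668856154
ry total 0.001099209613783417 rows 0.04604358463223009 other -0.4989007903862166
[[ 0.0006  0.9622  0.2725 -0.0695]
 [-0.0005 -0.2725  0.9622 -0.1519]
 [ 1.     -0.0007  0.0003 -0.0007]
 [ 0.      0.      0.      1.    ]]
```

Request:
send_rows(
  plan=[
    [[-0.345, -0.0155, 0.167], [0, 0, 0]],
    [[-0.345, -0.0155, 0.167], [0, 0, 0]],
    [[-0.345, -0.0155, 0.167], [0, 0, 0]],
    [[-0.345, -0.0155, 0.167], [0, 0, 0]],
    [[-0.345, -0.0155, 0.167], [0, 0, 0]],
    [[-0.345, -0.0155, 0.167], [0, 0, 0]],
    [[-0.345, -0.0155, 0.167], [0, 0, 0]],
    [[-0.345, -0.0155, 0.167], [0, 0, 0]],
    [[-0.345, -0.0155, 0.167], [0, 0, 0]],
    [[-0.345, -0.0155, 0.167], [0, 0, 0]],
    [[-0.345, -0.0155, 0.167], [0, 0, 0]],
    [[0, 0, 0], [0, 0, 0]],
  ],
  gripper=0.6,
  grip_force=20,
)

```text
time: 3.65
eef_pos: [0.4925, 0.1246, 0.3502]
tcp_rot: [-0.571, 0.417, -0.416, 0.572]
contact_force: [-0.8, 0.5, -0.4]
opening: 0.403
```

```bash
python3 - <<'E'
from h import *
np.set_printoptions(precision=4,suppress=True)
leg([.49,.12,.35],.305);c=read_camera("wrist");cv2.imwrite("pics/w1.png",cv2.convertScaleAbs(c["img"],alpha=1.5));print(c["fx"],get_state()["opening"])
E
```

```text
zyaw 0.3106487387588421 y axis [ 0.0001  0.0018 -1.    ] F [-0.7668  0.5473 -0.3959] t 3.65
shift units [ 0.0302  0.0017 -0.0317] min rows 0.10525288236314496
ry total 0.0008990246957044782 rows 0.03765825839227984 other -0.49910097530429554
403.7019551709402 0.3991766865007666
```

View pics/w1.png

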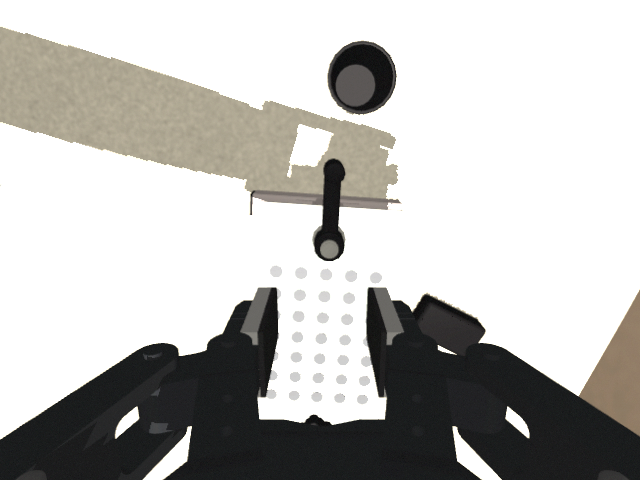

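The wrist view shows the post top at about (334,169), the hub disc at (329,249), and the left foot's edge running from (252,193) to (400,203).

```bash
python3 - <<'E'
from h import *
np.set_printoptions(precision=4,suppress=True)
s=get_state();c=read_camera("wrist");T=wT(c,s)
print("grip",onz(c,(334,168),.211,T),"hub",onz(c,(329,249),.195,T),onz(c,(329,249),.205,T))
a,b=onz(c,(254,193),.02,T),onz(c,(398,202),.02,T);print(a,b,np.arctan2(*(b-a)[1::-1]),np.linalg.norm(b-a))
leg([.489,.159,.260],.305);leg([.489,.159,.199],.305)
E
```

```text
grip [0.4886 0.1612 0.211 ] hub [0.5057 0.0977 0.195 ] [0.5046 0.1006 0.205 ]
[0.4179 0.0858 0.02  ] [0.587  0.1281 0.02  ] 0.24537727639263254 0.1743250505948726
zyaw 0.3071431150964104 y axis [-0.0006 -0.0006 -1.    ] F [ 0.3976  0.2253 -0.6488] t 3.75
shift units [-0.3123  0.7486  0.0684] min rows 1.9535151177204197
ry total 0.00034108736120858036 rows 0.01428743397606939 other -0.4996589126387914
zyaw 0.3071431150964104 y axis [-0.0006 -0.0006 -1.    ] F [ 0.3976  0.2253 -0.6488] t 3.75
shift units [-0.3125  1.2569  0.0688] min rows 3.112761871664651
ry total 0.00034108736120858036 rows 0.01428743397606939 other -0.4996589126387914
```

Request:
send_rows(
  plan=[
    [[-0.104, 0.25, 0.023], [0, 0, 0]],
    [[-0.104, 0.25, 0.023], [0, 0, 0]],
    [[-0.104, 0.25, 0.023], [0, 0, 0]],
    [[0, 0.125, 0], [0, 0, 0]],
    [[0, 0.125, 0], [0, 0, 0]],
    [[0, 0.125, 0], [0, 0, 0]],
    [[0, 0.06, 0], [0, 0, 0]],
    [[0, 0.06, 0], [0, 0, 0]],
    [[0, 0, 0], [0, 0, 0]],
  ],
)

```text
time: 4.65
eef_pos: [0.4893, 0.1579, 0.2001]
tcp_rot: [0.571, -0.418, 0.418, -0.57]
contact_force: [0.5, -0.1, 0.2]
opening: 0.4
```

```bash
python3 - <<'E'
from h import *
np.set_printoptions(precision=4,suppress=True)
s=get_state();leg([.489,.159,.199],.305)
c=read_camera("wrist");cv2.imwrite("pics/w2.png",cv2.convertScaleAbs(c["img"],alpha=1.5))
E
```

```text
zyaw 0.3057386205519027 y axis [-0.0009 -0.0002 -1.    ] F [ 0.5172 -0.071   0.1983] t 4.65
shift units [-0.0094  0.0095  0.0004] min rows 0.03197737752100317
ry total 0.00011755511190457184 rows 0.004924137012684386 other -0.49988244488809547
```

View pics/w2.png

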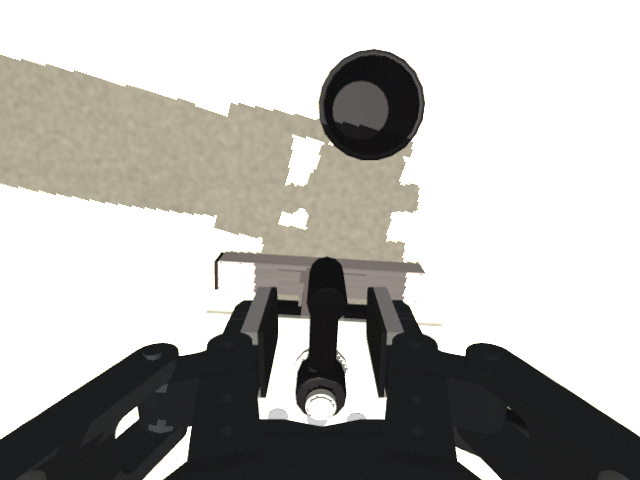

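```bash
python3 - <<'E'
from h import *
np.set_printoptions(precision=4,suppress=True)
s=get_state();c=read_camera("wrist");T=wT(c,s)
g=onz(c,(326,273),.211,T);print(g,onz(c,(320,405),.2,T),"in tool",R.from_quat(s["tcp_rot"]).inv().apply(g-s["eef_pos"]))
E
```

```text
[0.4859 0.1729 0.211 ] [0.5038 0.1081 0.2   ] in tool [-0.0153 -0.0102  0.0009]
```

```bash
python3 - <<'E'
from h import *
np.set_printoptions(precision=4,suppress=True)
s=get_state();c=read_camera("wrist");T=wT(c,s)
for v in(292,300,308):print(v,onz(c,(327,v),.211,T),onz(c,(327,v),.205,T))
print("low end",onz(c,(326,259),.17,T), "hub",onz(c,(320,405),.181,T))
I=cv2.imread("pics/w2.png");J=cv2.resize(I[245:345,270:380],None,fx=5,fy=5,interpolation=2);cv2.imwrite("pics/w2c.png",cv2.convertScaleAbs(J,alpha=2.5))
E
```

```text
292 [0.4888 0.1656 0.211 ] [0.4897 0.1631 0.205 ]
300 [0.4898 0.1624 0.211 ] [0.4908 0.1598 0.205 ]
308 [0.4909 0.1592 0.211 ] [0.4918 0.1565 0.205 ]
low end [0.4892 0.1648 0.17  ] hub [0.5086 0.0934 0.181 ]
```

View pics/w2c.png

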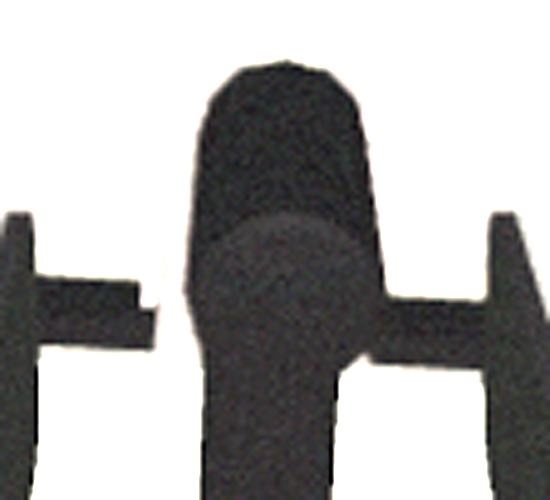

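The top disc is centred at about (327,303), giving the grip at (0.490,0.161). That agrees with the earlier fix, so the post is inside the fork. I'll narrow the gap and swing clockwise about 0.45 rad.

Request:
send_rows(
  plan=[
    [[0, 0, 0], [0, 0, 0]],
    [[0, 0, 0], [0, 0, 0]],
    [[0.0007, 0, 0.0265], [0, 0.008, 0]],
    [[0.0007, 0, 0.0265], [0, 0.008, 0]],
    [[0.0007, 0, 0.0265], [0, 0.008, 0]],
    [[0.0007, 0, 0.0265], [0, 0.008, 0]],
    [[0.0007, 0, 0.0265], [0, 0.008, 0]],
    [[0.0007, 0, 0.0265], [0, 0.008, 0]],
    [[0.0007, 0, 0.0265], [0, 0.008, 0]],
    [[0.0007, 0, 0.0265], [0, 0.008, 0]],
    [[0.0007, 0, 0.0265], [0, 0.008, 0]],
  ],
  gripper=0.72,
)

```text
time: 5.9
eef_pos: [0.518, 0.1606, 0.2011]
tcp_rot: [0.462, -0.535, 0.536, -0.462]
contact_force: [0.6, -0.9, -0.8]
opening: 0.281
```

```bash
cat > f.py <<'E'
from h import *
s=get_state();M=R.from_quat(s["tcp_rot"]).as_matrix();C=np.array([.5085,.0965])
d=s["eef_pos"][:2]-C
print("t",s["time"],"F tool",(M.T@s["contact_force"]).round(2),"r",np.hypot(*d).round(4),"phi",np.arctan2(d[1],d[0]).round(3),"zyaw+pi/2",(np.arctan2(M[1,2],M[0,2])+np.pi/2).round(3),"z",s["eef_pos"][2].round(4),"op",round(s["opening"],3))
E
python3 f.py
```

```text
t 5.9 F tool [0.77 0.82 0.76] r 0.0648 phi 1.424 zyaw+pi/2 1.423 z 0.2011 op 0.281
```

Request:
send_rows(
  plan=[
    [[0.0002, 0, 0.0105], [0, 0.0031, 0]],
    [[0.0002, 0, 0.0105], [0, 0.0031, 0]],
    [[0.0002, 0, 0.0105], [0, 0.0031, 0]],
  ],
)

```text
time: 6.2
eef_pos: [0.5214, 0.1598, 0.2007]
tcp_rot: [0.446, -0.549, 0.549, -0.446]
contact_force: [0.5, 0.2, -0.2]
opening: 0.283
```

```bash
python3 f.py
```

```text
t 6.2 F tool [-0.28  0.21  0.48] r 0.0646 phi 1.369 zyaw+pi/2 1.365 z 0.2007 op 0.283
```

Request:
send_rows(
  plan=[
    [[0.0002, 0, 0.0085], [0, 0.0025, 0]],
    [[0.0002, 0, 0.0085], [0, 0.0025, 0]],
    [[0.0002, 0, 0.0085], [0, 0.0025, 0]],
    [[0.0002, 0, 0.0085], [0, 0.0025, 0]],
  ],
)

```text
time: 6.6
eef_pos: [0.5254, 0.1587, 0.2007]
tcp_rot: [-0.429, 0.562, -0.562, 0.429]
contact_force: [0.4, -0.1, 0.0]
opening: 0.277
```

Request:
send_rows(
  plan=[
    [[0.0002, 0, 0.0085], [0, 0.0025, 0]],
    [[0.0002, 0, 0.0085], [0, 0.0025, 0]],
    [[0.0002, 0, 0.0085], [0, 0.0025, 0]],
    [[0.0002, 0, 0.0085], [0, 0.0025, 0]],
  ],
)

```text
time: 7.0
eef_pos: [0.5294, 0.1575, 0.2007]
tcp_rot: [0.411, -0.576, 0.576, -0.411]
contact_force: [-0.0, 0.3, 0.3]
opening: 0.277
```

```bash
python3 - <<'E'
from h import *
c=read_camera("wrist");cv2.imwrite("pics/w3.png",cv2.convertScaleAbs(c["img"][200:440,200:440],alpha=2))
E
python3 f.py
```

```text
t 7.05 F tool [ 0.48  0.38 -0.46] r 0.0644 phi 1.239 zyaw+pi/2 1.239 z 0.2007 op 0.277
```

View pics/w3.png

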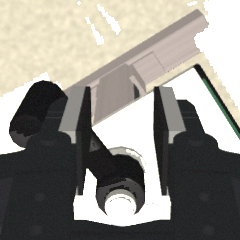

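The crop shows the post to the left of the left finger, outside the fork, so the fork went past it. I'll measure where the handle is.

```bash
python3 - <<'E'
from h import *
np.set_printoptions(precision=4,suppress=True)
s=get_state();c=read_camera("wrist");T=wT(c,s)
print("hub",onz(c,(321,402),.181,T))
for p in[(228,325),(240,290)]:print(p,onz(c,p,.211,T),onz(c,p,.18,T))
# project fingertip-plane points of the TCP axis
Ti=np.linalg.inv(c["mount"])
for q in([0,0,0],[0,.014,0],[-.011,.014,-.012],[0,.014,-.012],[-.011,.0,-.012],[-.011,-.02,-.012]):
    p=Ti@np.array(q+[1.]);print(q,c["fx"]*p[0]/p[2]+c["cx"],c["fy"]*p[1]/p[2]+c["cy"])
I=c["img"][180:440,140:460];cv2.imwrite("pics/w4.png",cv2.convertScaleAbs(cv2.resize(I,None,fx=2.5,fy=2.3,interpolation=2),alpha=4))
a=read_camera("side");cv2.imwrite("pics/s4.png",cv2.convertScaleAbs(cv2.resize(a["img"][120:300,160:340],None,fx=3.3,fy=3.3,interpolation=2),alpha=2))
E
```

```text
hub [0.507  0.0958 0.181 ]
(228, 325) [0.492  0.1632 0.211 ] [0.4791 0.1501 0.18  ]
(240, 290) [0.502  0.1753 0.211 ] [0.4913 0.1649 0.18  ]
[0, 0, 0] 323.74066484001685 298.0206377327399
[0, 0.014, 0] 323.5721586796678 284.77593361235915
[-0.011, 0.014, -0.012] 295.9629418315643 261.24941214145946
[0, 0.014, -0.012] 296.4111599985726 284.7976062344062
[-0.011, 0.0, -0.012] 293.83712040599147 272.781649782086
[-0.011, -0.02, -0.012] 290.10371190794467 293.0347874591646
```

View pics/w4.png

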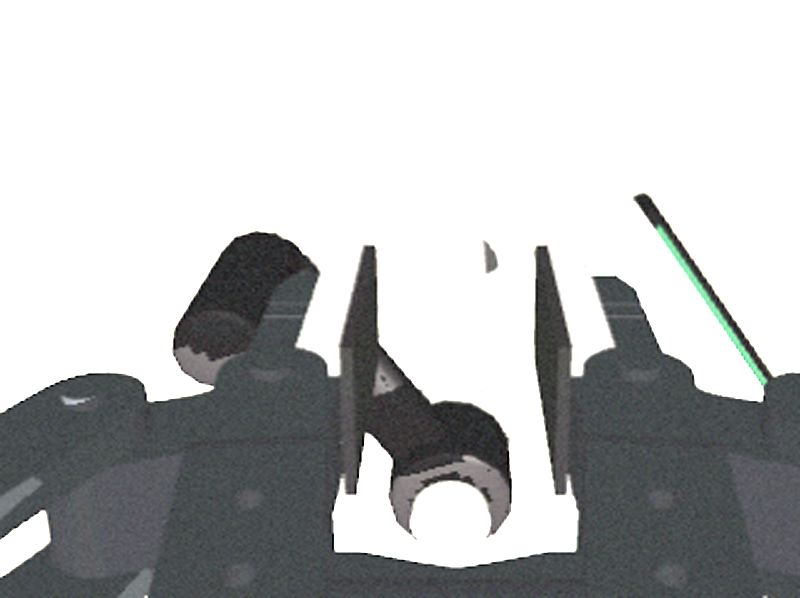

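The finger passed over the post without touching it. The handle is still at its start direction, and the visible tips sit higher than the spec says: pad row 287 corresponds to tool y ≈ −0.014. I'll check against the side view.

View pics/s4.png

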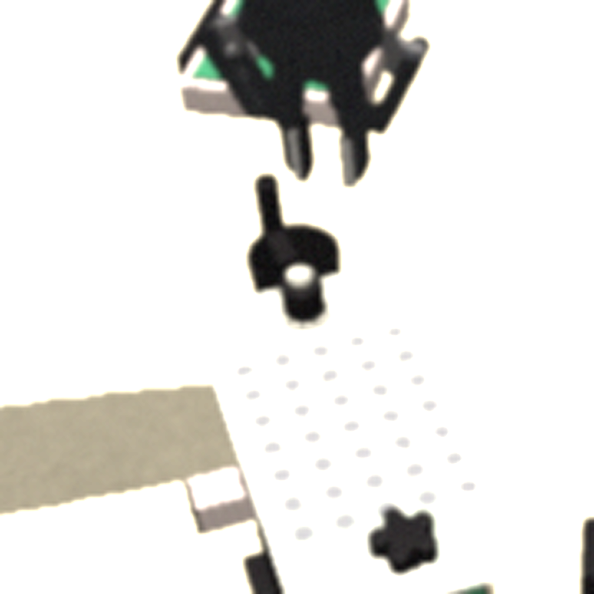

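```bash
python3 - <<'E'
from h import *
np.set_printoptions(precision=4,suppress=True)
a=read_camera("side");o,d=ray(a,(258.8,175.5));k=(.1575-o[1])/d[1];print("tips",o+k*d)
o,d=ray(a,(241,174));k=(.161-o[1])/d[1];print("post top",o+k*d)
s=get_state();c=s["eef_pos"];print(c,tips_ahead)
C=np.array([.5085,.0965])
leg([.4898,.161,.2],.31)
E
```

```text
tips [0.5271 0.1575 0.2057]
post top [0.492  0.161  0.2102]
[0.5293 0.1575 0.2007] 0.014
zyaw -0.3302498712512119 y axis [-0.0001 -0.     -1.    ] F [ 0.1392 -0.3133 -0.3335] t 7.2
shift units [ 0.0788  0.0057 -0.3207] min rows 0.7927812090015136
ry total -0.10189893182357995 rows 4.26833247500808 other 0.39810106817642005
```

Both views put the tips about 5–14 mm above the TCP height rather than 14 mm below it, and the post top is at 0.210. I'll lift, go back over the post, and go down further.

Request:
send_rows(
  plan=[
    [[0, -0.12, 0], [0, 0, 0]],
    [[0.039, 0, -0.16], [0, 0, 0]],
    [[0.039, 0, -0.16], [0, 0, 0]],
    [[0, 0, 0], [0, -0.0204, 0]],
    [[0, 0, 0], [0, -0.0204, 0]],
    [[0, 0, 0], [0, -0.0204, 0]],
    [[0, 0, 0], [0, -0.0204, 0]],
    [[0, 0, 0], [0, -0.0204, 0]],
    [[0, 0, 0], [0, 0, 0]],
  ],
  gripper=0.6,
)

```text
time: 8.1
eef_pos: [0.4903, 0.1612, 0.2164]
tcp_rot: [-0.571, 0.416, -0.417, 0.572]
contact_force: [-0.2, -0.2, 0.3]
opening: 0.397
```

```bash
python3 f.py; python3 -c "
from h import *
leg([.4898,.161,.177],.31)"
```

```text
t 8.1 F tool [ 0.15 -0.32 -0.25] r 0.0672 phi 1.845 zyaw+pi/2 1.881 z 0.2164 op 0.397
zyaw 0.31057029024641775 y axis [ 1.65874638e-03  2.11120803e-04 -9.99998602e-01] F [-0.19303297 -0.21497374  0.31627504] t 8.1
shift units [ 1.54165992e-06  3.28282712e-01 -5.01086294e-03] min rows 0.7879702852745171
ry total 9.076451171447972e-05 rows 0.0038019349761183228 other -0.49990923548828553
```

Request:
send_rows(
  plan=[
    [[0, 0.08, 0], [0, 0, 0]],
    [[0, 0.08, 0], [0, 0, 0]],
    [[0, 0.08, 0], [0, 0, 0]],
    [[0, 0.08, 0], [0, 0, 0]],
    [[0, 0, 0], [0, 0, 0]],
  ],
)

```text
time: 8.6
eef_pos: [0.4885, 0.1609, 0.1742]
tcp_rot: [0.572, -0.418, 0.416, -0.57]
contact_force: [0.5, 0.3, 0.3]
opening: 0.398
```

```bash
python3 f.py; python3 - <<'E'
from h import *
np.set_printoptions(precision=4,suppress=True)
c=read_camera("wrist");I=c["img"][180:440,140:460];cv2.imwrite("pics/w5.png",cv2.convertScaleAbs(cv2.resize(I,None,fx=2.5,fy=2.3,interpolation=2),alpha=4))
E
```

```text
t 8.6 F tool [-0.1  -0.31  0.55] r 0.0674 phi 1.872 zyaw+pi/2 1.881 z 0.1742 op 0.398
```

View pics/w5.png

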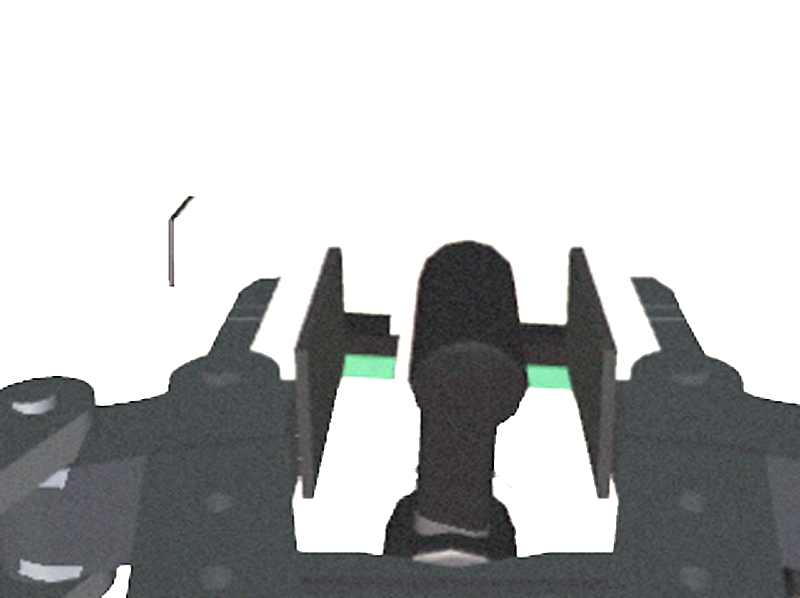

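The post now stands between the pads, with its top well up along them. I'll repeat the swing.

Request:
send_rows(
  plan=[
    [[0, 0, 0], [0, 0, 0]],
    [[0, 0, 0], [0, 0, 0]],
    [[0.0007, 0, 0.027], [0, 0.008, 0]],
    [[0.0007, 0, 0.027], [0, 0.008, 0]],
    [[0.0007, 0, 0.027], [0, 0.008, 0]],
    [[0.0007, 0, 0.027], [0, 0.008, 0]],
    [[0.0007, 0, 0.027], [0, 0.008, 0]],
    [[0.0007, 0, 0.027], [0, 0.008, 0]],
    [[0.0007, 0, 0.027], [0, 0.008, 0]],
    [[0.0007, 0, 0.027], [0, 0.008, 0]],
  ],
  gripper=0.72,
)

```text
time: 9.65
eef_pos: [0.5157, 0.1638, 0.1772]
tcp_rot: [0.476, -0.523, 0.523, -0.476]
contact_force: [-0.5, -0.9, 0.2]
opening: 0.277
```

```bash
python3 f.py
```

```text
t 9.65 F tool [ 0.92 -0.16 -0.41] r 0.0677 phi 1.464 zyaw+pi/2 1.477 z 0.1772 op 0.277
```

Request:
send_rows(
  plan=[
    [[0.0004, 0, 0.0135], [0, 0.004, 0]],
    [[0.0004, 0, 0.0135], [0, 0.004, 0]],
    [[0.0004, 0, 0.0135], [0, 0.004, 0]],
    [[0.0004, 0, 0.0135], [0, 0.004, 0]],
  ],
)

```text
time: 10.05
eef_pos: [0.522, 0.1629, 0.1769]
tcp_rot: [0.449, -0.546, 0.546, -0.449]
contact_force: [0.3, -1.6, 1.5]
opening: 0.276
```

Request:
send_rows(
  plan=[
    [[0.0002, 0, 0.0085], [0, 0.0025, 0]],
    [[0.0002, 0, 0.0085], [0, 0.0025, 0]],
    [[0.0002, 0, 0.0085], [0, 0.0025, 0]],
    [[0.0002, 0, 0.0085], [0, 0.0025, 0]],
  ],
)

```text
time: 10.45
eef_pos: [0.526, 0.1619, 0.1767]
tcp_rot: [-0.432, 0.56, -0.56, 0.432]
contact_force: [-1.0, 0.7, -0.2]
opening: 0.279
```

```bash
python3 f.py
```

```text
t 10.45 F tool [-0.39  0.19 -1.13] r 0.0677 phi 1.31 zyaw+pi/2 1.315 z 0.1767 op 0.279
```

Light contact so far (about −1 N, i.e. friction). I'll continue in 4 mm steps.

Request:
send_rows(
  plan=[
    [[0.0002, 0, 0.0085], [0, 0.0025, 0]],
    [[0.0002, 0, 0.0085], [0, 0.0025, 0]],
    [[0.0002, 0, 0.0085], [0, 0.0025, 0]],
    [[0.0002, 0, 0.0085], [0, 0.0025, 0]],
  ],
)

```text
time: 10.85
eef_pos: [0.5298, 0.1607, 0.1767]
tcp_rot: [-0.414, 0.573, -0.573, 0.414]
contact_force: [-0.7, 0.1, 0.3]
opening: 0.283
```

```bash
python3 f.py
```

```text
t 10.85 F tool [ 0.18 -0.34 -0.7 ] r 0.0676 phi 1.25 zyaw+pi/2 1.252 z 0.1767 op 0.283
```

Request:
send_rows(
  plan=[
    [[0.0002, 0, 0.0085], [0, 0.0025, 0]],
    [[0.0002, 0, 0.0085], [0, 0.0025, 0]],
    [[0.0002, 0, 0.0085], [0, 0.0025, 0]],
    [[0.0002, 0, 0.0085], [0, 0.0025, 0]],
  ],
)

```text
time: 11.25
eef_pos: [0.5337, 0.1592, 0.1767]
tcp_rot: [0.396, -0.586, 0.586, -0.396]
contact_force: [-1.1, -1.3, -0.1]
opening: 0.282
```

Request:
send_rows(
  plan=[
    [[0.0002, 0, 0.0085], [0, 0.0025, 0]],
    [[0.0002, 0, 0.0085], [0, 0.0025, 0]],
    [[0.0002, 0, 0.0085], [0, 0.0025, 0]],
    [[0.0002, 0, 0.0085], [0, 0.0025, 0]],
  ],
)

```text
time: 11.65
eef_pos: [0.5364, 0.1578, 0.1764]
tcp_rot: [-0.378, 0.599, -0.597, 0.377]
contact_force: [-4.2, 1.3, 0.6]
opening: 0.283
```

Bite: about 4.4 N along the tangent. I'll add 1 mm.

Request:
send_rows(
  plan=[
    [[0, 0, 0.0042], [0, 0, 0]],
    [[0, 0, 0.0042], [0, 0, 0]],
    [[0, 0, 0], [0, 0, 0]],
  ],
)

```text
time: 11.95
eef_pos: [0.5368, 0.1578, 0.1763]
tcp_rot: [-0.379, 0.599, -0.597, 0.377]
contact_force: [-4.8, 2.5, 2.4]
opening: 0.278
```

```bash
python3 f.py
```

```text
t 11.95 F tool [-0.23 -2.33 -5.38] r 0.0675 phi 1.138 zyaw+pi/2 1.127 z 0.1763 op 0.278
```

Request:
send_rows(
  plan=[
    [[0, 0, 0.005], [0, 0, 0]],
    [[0, 0, 0.005], [0, 0, 0]],
    [[0, 0, 0], [0, 0, 0]],
    [[0, 0, 0], [0, 0, 0]],
  ],
)

```text
time: 12.35
eef_pos: [0.5373, 0.1576, 0.1762]
tcp_rot: [-0.379, 0.599, -0.596, 0.376]
contact_force: [-7.4, 3.1, 2.9]
opening: 0.284
```

```bash
python3 f.py
```

```text
t 12.35 F tool [ 0.37 -2.89 -8.04] r 0.0676 phi 1.131 zyaw+pi/2 1.127 z 0.1762 op 0.284
```

Request:
send_rows(
  plan=[
    [[0, 0, 0.004], [0, 0, 0]],
    [[0, 0, 0.004], [0, 0, 0]],
    [[0, 0, 0], [0, 0, 0]],
    [[0, 0, 0], [0, 0, 0]],
    [[0, 0, 0], [0, 0, 0]],
  ],
)

```text
time: 12.85
eef_pos: [0.5376, 0.1576, 0.1761]
tcp_rot: [-0.379, 0.6, -0.596, 0.376]
contact_force: [-6.8, 3.4, 3.4]
opening: 0.279
```

```bash
python3 f.py
```

```text
t 12.85 F tool [-0.11 -3.38 -7.62] r 0.0677 phi 1.126 zyaw+pi/2 1.127 z 0.1761 op 0.279
```

Request:
send_rows(
  plan=[
    [[0, 0, 0.004], [0, 0, 0]],
    [[0, 0, 0.004], [0, 0, 0]],
    [[0, 0, 0], [0, 0, 0]],
    [[0, 0, 0], [0, 0, 0]],
    [[0, 0, 0], [0, 0, 0]],
  ],
)

```text
time: 13.35
eef_pos: [0.5379, 0.1575, 0.1761]
tcp_rot: [-0.38, 0.6, -0.595, 0.376]
contact_force: [-10.3, 4.9, 4.2]
opening: 0.279
```

```bash
python3 f.py
```

```text
t 13.35 F tool [  0.02  -4.08 -11.47] r 0.0677 phi 1.121 zyaw+pi/2 1.127 z 0.1761 op 0.279
```

About 10–11 N. I'll hold for over 2 s, reading between.

Request:
send_rows(
  plan=[
    [[0, 0, 0], [0, 0, 0]],
    [[0, 0, 0], [0, 0, 0]],
    [[0, 0, 0], [0, 0, 0]],
  ],
)

```text
time: 13.65
eef_pos: [0.5379, 0.1575, 0.1761]
tcp_rot: [-0.38, 0.6, -0.595, 0.376]
contact_force: [-9.9, 5.2, 4.5]
opening: 0.279
```

Request:
send_rows(
  plan=[
    [[0, 0, 0], [0, 0, 0]],
    [[0, 0, 0], [0, 0, 0]],
    [[0, 0, 0], [0, 0, 0]],
    [[0, 0, 0], [0, 0, 0]],
    [[0, 0, 0], [0, 0, 0]],
    [[0, 0, 0], [0, 0, 0]],
    [[0, 0, 0], [0, 0, 0]],
  ],
)

```text
time: 14.35
eef_pos: [0.5379, 0.1575, 0.1761]
tcp_rot: [-0.38, 0.6, -0.595, 0.376]
contact_force: [-9.8, 4.6, 4.3]
opening: 0.283
```

Request:
send_rows(
  plan=[
    [[0, 0, 0], [0, 0, 0]],
    [[0, 0, 0], [0, 0, 0]],
    [[0, 0, 0], [0, 0, 0]],
    [[0, 0, 0], [0, 0, 0]],
    [[0, 0, 0], [0, 0, 0]],
    [[0, 0, 0], [0, 0, 0]],
    [[0, 0, 0], [0, 0, 0]],
  ],
)

```text
time: 15.05
eef_pos: [0.5379, 0.1575, 0.1761]
tcp_rot: [-0.38, 0.6, -0.595, 0.376]
contact_force: [-9.6, 5.3, 3.6]
opening: 0.28
```

Request:
send_rows(
  plan=[
    [[0, 0, 0], [0, 0, 0]],
    [[0, 0, 0], [0, 0, 0]],
    [[0, 0, 0], [0, 0, 0]],
    [[0, 0, 0], [0, 0, 0]],
    [[0, 0, 0], [0, 0, 0]],
    [[0, 0, 0], [0, 0, 0]],
  ],
)

```text
time: 15.65
eef_pos: [0.5379, 0.1575, 0.1761]
tcp_rot: [-0.38, 0.6, -0.595, 0.376]
contact_force: [-9.8, 4.6, 4.3]
opening: 0.282
```

```bash
python3 f.py
```

```text
t 15.65 F tool [  0.07  -4.15 -10.87] r 0.0677 phi 1.121 zyaw+pi/2 1.127 z 0.1761 op 0.282
```

Held for about 2.3 s at a steady ~10.8 N along the tangent, with no drift in pose, so no slip. Swinging back anticlockwise.

Request:
send_rows(
  plan=[
    [[0, -0.012, -0.03], [0, 0, 0]],
    [[0, -0.012, -0.03], [0, -0.0159, 0]],
    [[0.0028, 0, -0.0564], [0, -0.0159, 0]],
    [[0.0028, 0, -0.0564], [0, -0.0159, 0]],
    [[0.0028, 0, -0.0564], [0, -0.0159, 0]],
    [[0.0028, 0, -0.0564], [0, -0.0159, 0]],
    [[0.0028, 0, -0.0564], [0, -0.0159, 0]],
    [[0.0028, 0, -0.0564], [0, -0.0159, 0]],
    [[0.0028, 0, -0.0564], [0, -0.0159, 0]],
    [[0.0028, 0, -0.0564], [0, -0.0159, 0]],
    [[0, 0, 0], [0, 0, 0]],
  ],
)

```text
time: 16.75
eef_pos: [0.4822, 0.1556, 0.1798]
tcp_rot: [-0.6, 0.373, -0.375, 0.6]
contact_force: [0.1, -0.4, 0.4]
opening: 0.281
```

```bash
python3 f.py
```

```text
t 16.75 F tool [ 0.39 -0.38 -0.03] r 0.0647 phi 1.99 zyaw+pi/2 2.026 z 0.1798 op 0.281
```

Request:
send_rows(
  plan=[
    [[0.0024, 0, -0.0545], [0, -0.0159, 0]],
    [[0.0024, 0, -0.0545], [0, -0.0159, 0]],
    [[0.0024, 0, -0.0545], [0, -0.0159, 0]],
    [[0.0024, 0, -0.0545], [0, -0.0159, 0]],
    [[0.0024, 0, -0.0545], [0, -0.0159, 0]],
    [[0.0024, 0, -0.0545], [0, -0.0159, 0]],
    [[0.0024, 0, -0.0545], [0, -0.0159, 0]],
    [[0.0024, 0, -0.0545], [0, -0.0159, 0]],
    [[0.0024, 0, -0.0545], [0, -0.0159, 0]],
    [[0.0024, 0, -0.0545], [0, -0.0159, 0]],
    [[0.0024, 0, -0.0545], [0, -0.0159, 0]],
    [[0, 0, 0], [0, 0, 0]],
  ],
)

```text
time: 17.95
eef_pos: [0.4454, 0.0977, 0.1797]
tcp_rot: [0.707, -0.006, 0.007, -0.707]
contact_force: [-0.0, 0.4, 0.3]
opening: 0.283
```

```bash
python3 f.py
```

```text
t 17.95 F tool [-0.05 -0.27  0.36] r 0.0631 phi 3.123 zyaw+pi/2 3.123 z 0.1797 op 0.283
```

Request:
send_rows(
  plan=[
    [[0.001, 0, -0.043], [0, -0.0127, 0]],
    [[0.001, 0, -0.043], [0, -0.0127, 0]],
    [[0.001, 0, -0.043], [0, -0.0127, 0]],
    [[0.001, 0, -0.043], [0, -0.0127, 0]],
    [[0, 0, 0], [0, 0, 0]],
    [[0, 0, 0], [0, 0, 0]],
  ],
)

```text
time: 18.55
eef_pos: [0.4477, 0.0779, 0.1796]
tcp_rot: [0.699, 0.106, -0.105, -0.699]
contact_force: [0.5, 0.7, -1.1]
opening: 0.288
```

```bash
python3 f.py; python3 - <<'E'
from h import *
np.set_printoptions(precision=4,suppress=True)
s=get_state();c=read_camera("wrist");T=wT(c,s)
I=c["img"];cv2.imwrite("pics/w6.png",cv2.convertScaleAbs(I,alpha=3))
E
```

```text
t 18.55 F tool [0.68 1.11 0.47] r 0.0636 phi -2.845 zyaw+pi/2 3.441 z 0.1796 op 0.288
```

The handle should now be at about 3.38 rad against the target 3.387. I'll open and lift straight up.

Request:
send_rows(
  plan=[
    [[0, 0, 0], [0, 0, 0]],
    [[0, 0, 0], [0, 0, 0]],
    [[0, 0, 0], [0, 0, 0]],
    [[0, -0.1, 0], [0, 0, 0]],
    [[0, -0.2, 0], [0, 0, 0]],
    [[0, -0.3, 0], [0, 0, 0]],
    [[0, -0.3, 0], [0, 0, 0]],
    [[0, -0.3, 0], [0, 0, 0]],
    [[0, 0, 0], [0, 0, 0]],
  ],
  gripper=0.55,
)

```text
time: 19.5
eef_pos: [0.4499, 0.0778, 0.3313]
tcp_rot: [0.7, 0.111, -0.102, -0.698]
contact_force: [0.3, 0.7, 0.8]
opening: 0.453
```

```bash
python3 f.py; python3 - <<'E'
from h import *
a=read_camera("side");w=read_camera("wrist")
A=cv2.convertScaleAbs(cv2.resize(a["img"][150:360,190:400],(390,390)),alpha=1.3);B=cv2.convertScaleAbs(cv2.resize(w["img"][0:400,120:520],(390,390)),alpha=1.2)
cv2.imwrite("pics/end.png",np.hstack([A,B]))
E
```

```text
t 19.5 F tool [ 0.52 -0.82  0.54] r 0.0615 phi -2.834 zyaw+pi/2 3.444 z 0.3313 op 0.453
```

View pics/end.png

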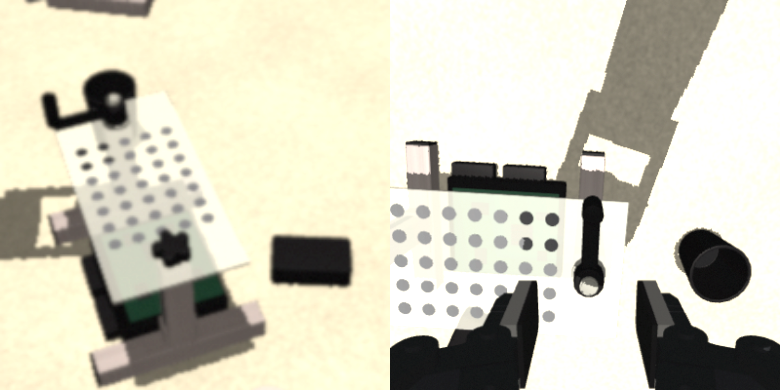

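The wrist half shows the handle (hub at about (588,285), post at (592,210)) in line with the foot below it, at (593,160). The other things are undisturbed. One numeric check, then I hand in.

```bash
python3 - <<'E'
from h import *
s=get_state();c=read_camera("wrist");T=wT(c,s)
h=onz(c,(323.5,294),.181,T)
for v in(211,217):
    g=onz(c,(327,v),.211,T);print(g,h,"dir",np.arctan2(g[1]-h[1],g[0]-h[0])%6.2832,"target 3.387")
print(s["contact_force"],sign_off())
E
```

```text
[0.435239 0.077934 0.211   ] [0.50653671 0.09788677 0.181     ] dir 3.414478329461514 target 3.387
[0.43919089 0.07918221 0.211     ] [0.50653671 0.09788677 0.181     ] dir 3.412518222647288 target 3.387
the job is handed in; nothing more can be done
[ 0.12890373 -0.23870341 -0.26372196] None
```

I swung the handle clockwise until it bit and pressed at about 10.8 N for about 2.3 s. I then swung it back to the stand's front, let go, lifted clear, and handed the job in at about 19.6 s.

- **Screw under load:** the arm's position did not drift during the hold, so I take it the screw did not slip. I could not see its angle directly.
- **Final handle direction:** my last image check measured 3.41 rad against a target of 3.387, about 1.5° off and well inside the 15° allowed. The closing pictures show the handle in line with the foot and the pen cup and adapter in place. The jar was not in either closing crop, and the gripper never went near it.
- **Contact at the end:** contact-force readings were at noise level after I lifted away.
- **What disagreed:** the first swing passed over the post without touching it. The images put the fingertips 5–14 mm above the TCP instead of 14 mm below it as specified. I went about 25 mm lower for the second pass, which took the handle.
- **Unexplained force:** a vertical force of about 4 N appeared during the hold, stayed below the limits, and was gone once I released.

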